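# Level the balance stand and cross-check with the ball dish

### The arm

A 6-joint arm with a two-finger parallel gripper is mounted at the origin on the work surface; the furniture and walls round the work are solid. World frame = base frame: x ahead of the robot, y to its left, z up, the work surface at z = 0. Lengths are in m, angles in rad, forces in N, time in s.
With the tool pointing down it reaches from about 0.325 to 0.925 m from the base axis. Payload 3.1 kg.
Tool frame: the origin (TCP) lies midway between the tips of the shut fingers; the grasp point (between the pads) lies 19 mm behind it (robot.grip_point_offset is the distance from the TCP to the grasp point, in m); z points along the fingers, y is the line along which they close (so a half turn about z gives the same grasp; the last joint's range is limited). The gripper opens to 85 mm and grips with 20 to 120 N. Pads are 22 mm wide; open, the fingers measure 114 mm over their backs; the gripper's body (76 mm by 85 mm) begins 54 mm behind the grasp point. The pads swing forward as they close: fully open they stand 13 mm farther back than shut.
Start: joints at [-1.314, 0.217, 1.613, -0, 1.311, -0.112], TCP at [0.225, -0.583, 0.231] pointing down, gripper open.
Joint ranges: [-2.75, 2.75], [-0.78, 2.1], [0.31, 2.55], [-1.13, 4.27], [0.13, 2.63], [-2.58, 2.58]. Speed limits (rad/s): [2.79, 2.79, 3.14, 3.14, 3.14, 3.14].

### API

Orientations are given as a unit quaternion [w, x, y, z].
In Python, from bench import robot gives the robot as it stands. The module is installed in compiled form; this text tells all that it offers.
- The arm moves only by the shell command python3 -m creep 'ROWS' [FORCE]. ROWS is JSON, a list of rows, each a list of 7 numbers: the finger opening in m, from 0 to 0.0854, then the shift along the tool's x, y, z in m, then the turn, a rotation vector about the tool's x, y, z in degrees. A call has 1 to 20 rows; each row shifts and turns the commanded pose from where the row before left it, along the tool's axes as they then stand; what a row does not reach is not made up. A row lasts 1/10 s, in which the tool goes at most 50 mm and 8.59 degrees, less where a joint would pass 70% of its speed; a pose out of reach is approached as far as the arm can. A call is refused whole if a number of a shift passes 0.05 or a number of a turn 8.59, either way. A call with a gripper value outside its range is refused whole. The fingers move at their own pace and stop on an object; FORCE is the grip in N (left out, the last holds). Time passes only in rows, so rows that do not move let the fingers close. It gives the time, the measured TCP pose, the force and the opening at its end, in the units of the state.
- robot.observe(): the state, without advancing time (a new reading comes with each control period).
- robot.get_image(name): name is "scene" or "top"; returns the picture (384x512x3 uint8, red, green, blue); there is no depth.
- robot.camera_info(name): a dict with "fx", "fy", "cx", "cy" (pixels), "k1" (the pictures are not rectified: a ray, as slopes to the right and down, at radius r is drawn at 1 + k1 r^2 times it, then the intrinsics apply), "camera_from_world" (4x4, takes a point from world to camera coordinates). Camera axes: x right, y down, z forward; pixel columns grow to the right and rows downward; lengths in m; the calibration is good to about 2 mm. A picture is of the moment at which its call begins. camera_info takes no time and is no camera call.
- robot.job_done(): hands the job in, once; it reports no verdict.
The state is a dict: "t": time; "q": joint angles; "dq": joint speeds; "joint_efforts": joint torques, N m; "eef_pos": TCP position; "tool_rot": TCP orientation; "force": force on the tool from outside, world axes, zero at the start; "torque": the same for the moment, N m; "opening": opening from 0.0 (shut) to 1.0 (fully open).
Only numpy, scipy, OpenCV 4.12 (cv2) and the standard library are available. Lean on these libraries where they do the work, as an engineer would, in place of code of your own. Each camera call takes 0.05 s, during which the arm holds its last target. There are 200 camera calls.

### The job

The levelling stand of the lab balance is off level, so the steel ball has rolled away from the middle of the white check dish. Turn the stand's red thumbscrew until the platform is level and the ball settles inside the blue ring; then take the dish by its arch handle, lift it straight up well clear of the stand (by about a hand's breadth), and there turn it a quarter turn, either way, so that the handle runs square across the stand's length. Keep the dish level so that the ball never strays outside the red ring while it is in the air and ends inside the blue ring, leave the other things on the bench alone, and finish while still holding the dish, still and level, above the stand.

Things in the scene. Friction and masses are not known exactly. Their poses are not given: they have to be found in the camera images.
- stand: Fixed levelling stand, grey base plate 150 (x) x 272 (y) x 12 mm. Origin on the bench surface under the middle of the hinged platform; its y axis runs along the stand's length and the thumbscrew stands at y = -150 mm. It stands with the thumbscrew's end roughly towards the robot (yaw -2.51 to -2.11 rad); its place varies.
- platform (a joint): Tilt of the aluminium platform (120 x 124 x 8 mm, hinged about the stand's x axis under its middle, top face 52 mm above the bench when level), rad: 0 is level, positive has the thumbscrew's end low. It starts at about +0.10 to +0.14 and is driven by the thumbscrew: each rad of clockwise turn takes 0.06 rad off it; it stays where it is left.
- level_knob (a joint): Angle of the thumbscrew, rad, growing as it is turned clockwise seen from above (range -0.5 to 4.0); starts between -0.33 and 0.33; the platform is level at about 2.0. Resists turning with about 0.04 N m. It turns in place and neither rises nor sinks.
- knob_grip (a point): Centre of the thumbscrew's red upright wing, on the screw's vertical axis, 107 mm above the bench: the wing is a bar 40 mm long (this point's x axis) x 12 mm thick (its y axis) x 26 mm high (94 to 120 mm above the bench), over a black disc 43 mm across. Grip it across the 12 mm thickness from above.
- dish: Loose white dish standing on the platform, 120 mm across, rim 30 mm high, 0.25 kg, with a steel arch handle over it. Origin at the centre of its underside, z up. The handle bar runs along the dish's y axis (start: along the stand's y axis, towards the thumbscrew, within about 0.1 rad).
- dish_centre (a point): Middle of the dish's inner floor, 7 mm above its underside. The floor is a shallow hollow (slope growing from 0.07 rad near the middle to 0.26 at the rim); a blue ring of 16 mm radius and a red ring of 30 mm radius are painted on it round this point.
- handle_grip (a point): Middle of the arch handle's straight bar, 104 mm above the dish's underside (about 156 mm above the bench on the level platform); the bar is 14 mm wide (dish x), 14 mm high, 117 mm long between its uprights (dish y). Grip it across the 14 mm width from above.
- ball_center (a point): Centre of the loose polished steel ball, 18 mm across, 24 g, which rolls in the dish with some rolling resistance: it stays on slopes below about 0.05 rad and otherwise creeps downhill, taking a second or two to settle.
- sample_tin_d: Bystander: small white sample tin, 62 mm across, 50 mm high; origin under its centre.
- kitchen_timer: Bystander: round kitchen timer, cream with a red top, 63 mm across, 38 mm high; origin under its centre.

How it is judged:
On the way, in this order (a step that is already met when the one before it is completed fails the run):
1. the platform is level within 0.03 rad, with the dish still standing on it unlifted and the ball inside the blue ring (value of joint platform between -0.03 and 0.03 rad and horizontal distance between ball_center and dish_centre below 0.016 m and contact force between dish and stand above 0.5 N), for 0.3 s.
2. the dish is lifted at least 40 mm off the platform, not yet turned (handle within 0.35 rad of the stand's length) (z of dish in the frame of stand above 0.092 m and angle between the y axis of dish and the y axis of stand, either way round below 0.35 rad and contact force between dish and stand below 0.05 N), for 0.1 s.
At the end, for the whole second after the job is handed in: Fingers hold the dish still, 50 mm or more above the platform, within 60 mm of its middle, clear of the stand, handle square to the stand's length within 0.17 rad, upright within 0.06 rad, ball within 16 mm of the dish centre (blue ring), platform level within 0.035 rad (z of dish in the frame of stand above 0.102 m and angle between the y axis of dish and the x axis of stand, either way round below 0.17 rad and angle between dish's own z axis and vertical below 0.06 rad and horizontal distance between dish and stand below 0.06 m and horizontal distance between ball_center and dish_centre below 0.016 m and z of ball_center in the frame of dish between 0.01 and 0.024 m and linear speed of dish below 0.02 m/s and angular speed of dish below 0.1 rad/s and contact force between the fingers and dish above 2 N and contact force between dish and stand below 0.05 N and value of joint platform between -0.035 and 0.035 rad); the arm keeps its last pose, push and grip.
It fails at once if the ball strays outside the red ring while the dish is in the air (z of dish in the frame of stand above 0.068 m and horizontal distance between ball_center and dish_centre above 0.032 m).
It fails at once if the ball leaves the dish (distance between ball_center and dish_centre above 0.06 m).
It fails at once if the sample tin or the kitchen timer is pushed more than 30 mm (distance of any of sample_tin_d, kitchen_timer from where it was at the start of the episode above 0.03 m).
It also fails if it takes over 64 s, if anything falls off the work surface, if the arm or the gripper's body presses on something with over 40 N, if the wrist force passes 120 N, or if a joint passes its speed limit or range.

## Working session

There is one attempt and no reset: what is moved stays moved. The work goes in short steps, Python scripts to look and compute and a shell command to move; the robot and the scene stay as the last step left them, time stands still between calls to the robot, and variables do not carry over. Pictures are saved under pics/ and viewed, on a budget of 10 in all, crops included, one or two more only if the job needs it, and the job is handed in when it is done.

```bash
mkdir -p pics; cat > h.py <<'E'
import numpy as np, cv2
from bench import robot
from scipy.spatial.transform import Rotation as R
def ray(n,u,v):
    c=robot.camera_info(n); x=(u-c['cx'])/c['fx']; y=(v-c['cy'])/c['fy']
    a,b=x,y
    for _ in range(20):
        s=1+c['k1']*(a*a+b*b); a,b=x/s,y/s
    T=np.array(c['camera_from_world']); d=T[:3,:3].T@np.array([a,b,1]); o=-T[:3,:3].T@T[:3,3]
    return o,d
def atz(n,u,v,z):
    o,d=ray(n,u,v); return o+d*(z-o[2])/d[2]
def proj(n,p):
    c=robot.camera_info(n);T=np.array(c['camera_from_world']);q=T[:3,:3]@np.array(p)+T[:3,3]
    a,b=q[:2]/q[2];s=1+c['k1']*(a*a+b*b);return np.array([a*s*c['fx']+c['cx'],b*s*c['fy']+c['cy']])
def save(n,f):
    im=robot.get_image(n); cv2.imwrite('pics/'+f,im[:,:,::-1]); return im
E
python3 - <<'E'
from h import *
a=save('top','top0.png');b=save('scene','scene0.png')
for n in('top','scene'):
    print(n,ray(n,256,192)); print(robot.camera_info(n)['fx'])
s=robot.observe();print(s['t'],s['eef_pos'],s['tool_rot'],robot.grip_point_offset)
E
```

```text
top (array([ 0.29002788, -0.34056999,  0.96234015]), array([ 0.16310462, -0.01375504, -0.98682164]))
354.16194605335534
scene (array([-0.06389836, -0.67060303,  0.75346086]), array([ 0.59120126,  0.35704594, -0.72325589]))
406.214519797918
0.1 [ 0.22514342 -0.58221703  0.23005523] [-1.12295110e-03  9.83043570e-01  1.83368681e-01 -7.66625285e-05] 0.0187
```

View pics/top0.png

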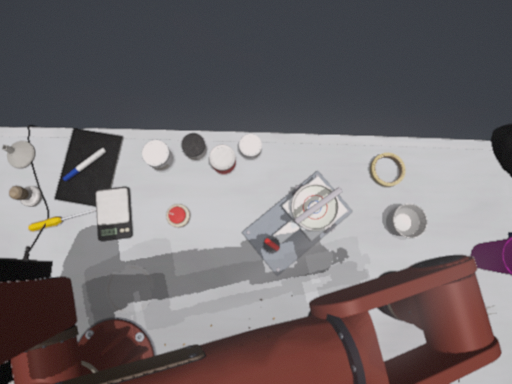

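View pics/scene0.png

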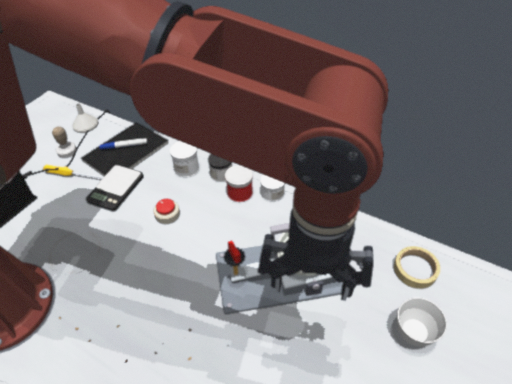

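The top view shows the stand at about (300,222), the knob near (272,243), the handle from about (275,232) to (340,190), and the timer at (177,215). The arm hides the stand in the scene view. I'll zoom in on the top view.

```bash
python3 - <<'E'
from h import *
a=cv2.imread('pics/top0.png')[160:285,230:365]
cv2.imwrite('pics/crop0.png',cv2.resize(a,None,fx=4.8,fy=4.8,interpolation=cv2.INTER_CUBIC)[:600])
im=cv2.imread('pics/top0.png').astype(int)
m=(im[:,:,2]>100)&(im[:,:,1]<60)&(im[:,:,0]<60); 
ys,xs=np.nonzero(m); k=(xs>255)&(xs<290)&(ys>225)&(ys<262); print(k.sum(),xs[k].mean(),ys[k].mean())
print(atz('top',xs[k].mean(),ys[k].mean(),.115))
E
```

```text
32 270.375 243.5
[ 0.30750952 -0.38927516  0.115     ]
```

View pics/crop0.png

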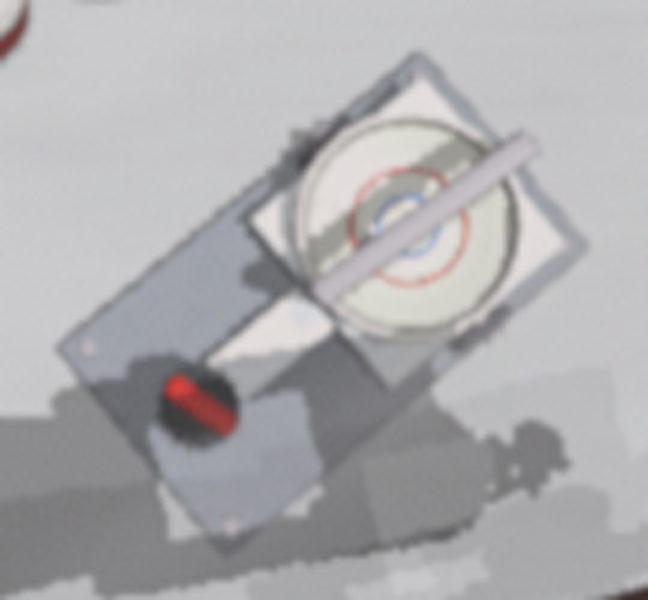

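The zoomed crop shows the base plate corners at (418,52), (585,243), (228,553) and (60,348). The red wing runs from (172,385) to (232,425), and the handle from (320,290) to (532,140). The ball is hidden, probably under the handle.

```bash
python3 - <<'E'
from h import *
f=lambda u,v,z: atz('top',230+u/4.8,160+v/4.8,z)
C=[f(*p,.012) for p in [(418,52),(585,243),(228,553),(60,348)]]
for i in range(4): print(C[i].round(4),np.linalg.norm(C[i]-C[i-1]).round(4))
yd=((C[0]+C[1])-(C[2]+C[3]));yaw=np.arctan2(yd[1],yd[0])-np.pi/2; print('stand yaw',yaw, 'centre',sum(C)/4)
w=[f(172,385,.12),f(232,425,.12)];d=w[1]-w[0];print('wing',(w[0]+w[1])/2,np.linalg.norm(d),np.arctan2(d[1],d[0]))
h=[f(320,290,.152),f(532,140,.168)];d=h[1]-h[0];print('handle',sum(h)/2,np.linalg.norm(d),np.arctan2(d[1],d[0]))
print('disc',f(200,405,.092))
s=robot.observe();print(R.from_quat(s['tool_rot'],scalar_first=True).as_matrix().round(3))
E
```

```text
[ 0.5108 -0.5213  0.012 ] 0.2657
[ 0.4025 -0.6158  0.012 ] 0.1437
[ 0.2278 -0.4153  0.012 ] 0.2659
[ 0.3369 -0.3204  0.012 ] 0.1445
stand yaw -2.426327775078292 centre [ 0.36948701 -0.46818221  0.012     ]
wing [ 0.30547101 -0.39302127  0.12      ] 0.03513452117923103 -2.1327684990121716
handle [ 0.39668038 -0.49638386  0.16      ] 0.12421317108752176 -0.9410340303974478
disc [ 0.30595154 -0.39377311  0.092     ]
[[ 0.933  0.361 -0.001]
 [ 0.361 -0.933  0.002]
 [ 0.    -0.002 -1.   ]]
```

```bash
python3 -m creep '[[0.05,0.024,-0.0245,0,0,0,0],[0.05,0.024,-0.0245,0,0,0,0],[0.05,0.024,-0.0245,0,0,0,0],[0.05,0.024,-0.0245,0,0,0,0],[0.05,0.024,-0.0245,0,0,0,0],[0.05,0.024,-0.0245,0,0,0,0],[0.05,0,0,0,0,0,-7.3],[0.05,0,0,0,0,0,-7.3],[0.05,0,0,0,0,0,-7.3],[0.05,0,0,0,0,0,-7.3],[0.05,0,0,0,0,0,-7.3],[0.05,0,0,0.04,0,0,0],[0.05,0,0,0.04,0,0,0],[0.05,0,0,0,0,0,0]]'; python3 - <<'E'
from h import *
a=save('top','top1.png');b=save('scene','scene1.png')
s=robot.observe();M=R.from_quat(s['tool_rot'],scalar_first=True).as_matrix();print(s['t'],s['q'],s['eef_pos'],np.arctan2(M[1,:2],M[0,:2]),M[2])
A=cv2.resize(a[160:285,230:365],(540,500));B=b[180:320,190:400];B=cv2.resize(B,None,fx=2.5,fy=2.5)
cv2.imwrite('pics/b1.png',B[:,:,::-1])
E
```

```text
t: 1.5
eef_pos: [0.3037, -0.3889, 0.145]
tool_rot: [-0.007, 0.876, 0.482, -0.0]
force: [1.2, 0.4, -0.9]
opening: 0.588
1.6 [-1.05006661e+00  3.52355115e-02  1.97624996e+00  1.03716139e-05
  1.13286451e+00 -4.85093856e-01] [ 0.3061959  -0.39317288  0.15069122] [ 1.00581759 -0.56497559] [ 0.00129401 -0.00243484 -0.9999962 ]
```

View pics/b1.png

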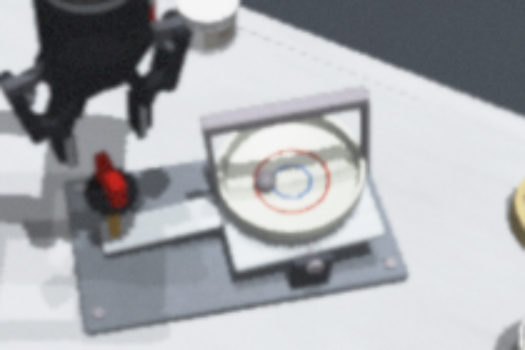

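The ball sits at (265,178) in this crop, near the red ring. The fingers straddle the knob at (112,180).

```bash
python3 -m creep '[[0.05,0,0,0.018,0,0,0],[0.05,0,0,0.018,0,0,0],[0.05,0,0,0.018,0,0,0],[0.05,0,0,0,0,0,0],[0.05,0,0,0,0,0,0],[0.0,0,0,0,0,0,0],[0.0,0,0,0,0,0,0],[0.0,0,0,0,0,0,0],[0.0,0,0,0,0,0,0],[0.0,0,0,0,0,0,0],[0.0,0,0,0,0,0,0]]' 40; python3 - <<'E'
from h import *
s=robot.observe();print(s['eef_pos'],s['force'],s['torque'],s['opening']*.0854)
E
```

```text
t: 2.7
eef_pos: [0.3061, -0.3943, 0.0988]
tool_rot: [-0.0, 0.876, 0.482, -0.001]
force: [-3.3, 2.3, 6.8]
opening: 0.127
[ 0.3060642  -0.39427813  0.09879268] [-3.31602627  2.32645222  6.80588329] [0.26870205 0.59988477 0.04558544] 0.010840693907524832
```

```bash
python3 -m creep '[[0,0,0,-0.001,0,0,0],[0,0,0,0,0,0,6],[0,0,0,0,0,0,7],[0,0,0,0,0,0,7],[0,0,0,0,0,0,7],[0,0,0,0,0,0,7],[0,0,0,0,0,0,7],[0,0,0,0,0,0,7],[0,0,0,0,0,0,7],[0,0,0,0,0,0,7],[0,0,0,0,0,0,7],[0,0,0,0,0,0,7],[0,0,0,0,0,0,7],[0,0,0,0,0,0,7],[0,0,0,0,0,0,7],[0,0,0,0,0,0,7],[0,0,0,0,0,0,7],[0,0,0,0,0,0,7],[0,0,0,0,0,0,7],[0,0,0,0,0,0,0]]'; python3 -m creep '[[0,0,0,0,0,0,6],[0,0,0,0,0,0,0],[0,0,0,0,0,0,0],[0,0,0,0,0,0,0],[0,0,0,0,0,0,0],[0,0,0,0,0,0,0],[0,0,0,0,0,0,0],[0,0,0,0,0,0,0],[0,0,0,0,0,0,0],[0,0,0,0,0,0,0]]';python3 - <<'E'
from h import *
a=save('top','top2.png');b=save('scene','scene2.png')
s=robot.observe();M=R.from_quat(s['tool_rot'],scalar_first=True).as_matrix();print(s['t'],s['q'],s['eef_pos'],np.arctan2(M[1,:2],M[0,:2]),M[2],s['force'],s['torque'])
B=b[170:320,190:400];B=cv2.resize(B,None,fx=3.5,fy=3.5)
cv2.imwrite('pics/b2.png',B[:,:,::-1])
E
```

```text
t: 4.7
eef_pos: [0.3062, -0.3918, 0.0988]
tool_rot: [-0.002, 0.832, -0.555, -0.002]
force: [-2.5, 7.7, 7.0]
opening: 0.128
t: 5.7
eef_pos: [0.3063, -0.3918, 0.0988]
tool_rot: [-0.002, 0.802, -0.597, -0.002]
force: [-3.3, 7.4, 7.5]
opening: 0.128
5.8 [-1.04931299e+00  1.09740013e-01  2.00884424e+00  1.56067114e-03
  1.02828989e+00  1.80147620e+00] [ 0.30629025 -0.39177942  0.09880444] [-1.28080191 -2.85159872] [-5.44669730e-03 -8.93479864e-05 -9.99985163e-01] [-2.3638558   6.81228737  7.73473373] [ 1.01587701  0.42606856 -0.11642828]
```

View pics/b2.png

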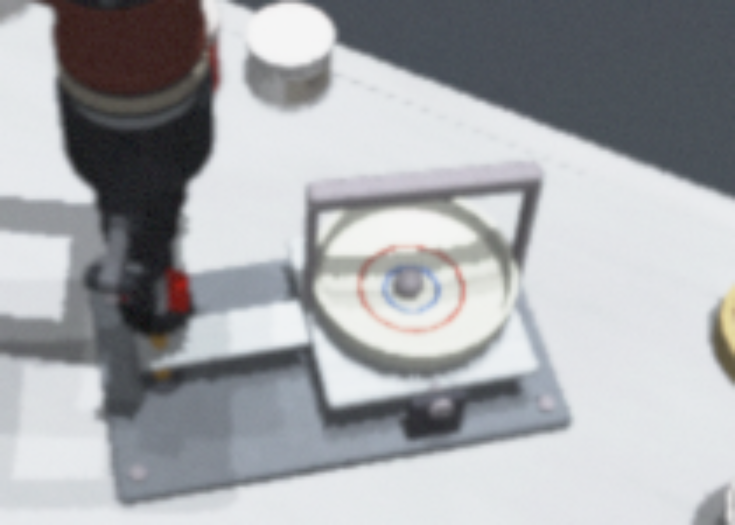

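The ball is now in the blue ring, at (405,283) against a ring centre of (412,288). The wing angle puts the knob at 2.0. I'll release, retreat, and measure the handle.

```bash
python3 -m creep '[[0.04,0,0,0,0,0,0],[0.04,0,0,0,0,0,0],[0.04,0,0,0,0,0,0],[0.04,0,0,0,0,0,0],[0.04,0,0,-0.03,0,0,0],[0.04,0,0,-0.04,0,0,0],[0.04,0,0,-0.04,0,0,0],[0.04,0,0,-0.03,0,0,-6.5],[0.06,0,0,0,0,0,-6.5],[0.06,0,0,0,0,0,-6.5],[0.06,0,0,0,0,0,0]]'; python3 - <<'E'
from h import *
a=save('top','top3.png');b=save('scene','scene3.png')
s=robot.observe();M=R.from_quat(s['tool_rot'],scalar_first=True).as_matrix();print(s['t'],s['q'],s['eef_pos'],np.arctan2(M[1,:2],M[0,:2]),M[2],s['force'])
A=cv2.resize(a[160:285,230:365],(500,463));B=b[190:320,260:370];B=cv2.resize(B,None,fx=4.5,fy=4.5)
B=cv2.resize(b[190:310,260:360],None,fx=3,fy=463/120);
cv2.imwrite('pics/c3.png',np.hstack([A,B])[:,:,::-1])
E
```

```text
t: 6.9
eef_pos: [0.3068, -0.3942, 0.2387]
tool_rot: [0.0, 0.891, -0.453, 0.0]
force: [0.5, -0.5, -0.4]
opening: 0.701
7.0 [-1.05012620e+00 -6.11745775e-02  1.89738933e+00  1.65641898e-05
  1.30578217e+00  1.46331977e+00] [ 0.30655152 -0.39384807  0.23800791] [-0.94265397 -2.51345032] [-4.00218001e-04 -5.92573662e-05 -9.99999918e-01] [ 0.17117088 -0.20640602 -0.15955164]
```

View pics/c3.png

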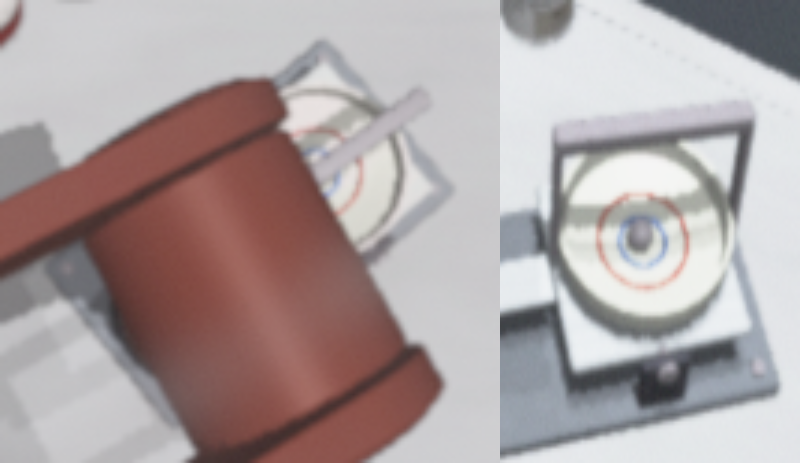

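Right panel: the bar's centreline runs from (556,135) to (752,113), with the ball inside the blue ring at (640,235). Left panel: the far end of the bar is at (425,96), and the bar leaves the arm's shadow at (320,177).

```bash
python3 - <<'E'
from h import *
g=lambda x,y,z: atz('scene',260+(x-500)/3,190+y/3.858,z)
a,b=g(556,135,.156),g(752,113,.156);d=b-a;print('scene',a,b,(a+b)/2,np.linalg.norm(d),np.arctan2(d[1],d[0]))
f=lambda x,y,z: atz('top',230+x/3.704,160+y/3.704,z)
a,b=f(320,177,.16),f(425,96,.16);d=b-a;th=np.arctan2(d[1],d[0]);print('top end',b,th)
for t in(th,-.93): print(b-.0655*np.array([np.cos(t),np.sin(t),0]))
s=robot.observe();M=R.from_quat(s['tool_rot'],scalar_first=True).as_matrix()
# dish rings centre in scene
print('ring',g(643,242,.059))
m=np.array([.4035,-.5065,.236]);print(M.T@(m-s['eef_pos']))
E
```

```text
scene [ 0.37135826 -0.4562764   0.156     ] [ 0.44533312 -0.55822724  0.156     ] [ 0.40834569 -0.50725182  0.156     ] 0.1259613138217284 -0.9430992066346852
top end [ 0.44229823 -0.5575842   0.16      ] -0.9031076139173407
[ 0.40174242 -0.50615001  0.16      ]
[ 0.4031401  -0.50507809  0.16      ]
ring [ 0.40669409 -0.50842581  0.059     ]
[ 0.14812085 -0.01224381  0.00194935]
```

```bash
python3 -m creep '[[0.06,0.03,-0.0026,0,0,0,0],[0.06,0.03,-0.0026,0,0,0,0],[0.06,0.03,-0.0026,0,0,0,0],[0.06,0.03,-0.0026,0,0,0,0],[0.06,0.029,-0.0026,0,0,0,0],[0.06,0,0,0,0,0,0],[0.06,0,0,0.03,0,0,0],[0.06,0,0,0.03,0,0,0],[0.06,0,0,0.02,0,0,0],[0.06,0,0,0.015,0,0,0],[0.06,0,0,0.006,0,0,0],[0.06,0,0,0,0,0,0],[0.06,0,0,0,0,0,0]]'; python3 - <<'E'
from h import *
b=save('scene','scene4.png')
s=robot.observe();M=R.from_quat(s['tool_rot'],scalar_first=True).as_matrix();print(s['t'],s['eef_pos'],np.arctan2(M[1,:2],M[0,:2]),M[2],s['force'])
cv2.imwrite('pics/c4.png',cv2.resize(b[150:310,230:380],None,fx=3.7,fy=3.7)[:,:,::-1])
E
```

```text
t: 8.3
eef_pos: [0.4054, -0.5073, 0.1386]
tool_rot: [0.001, 0.891, -0.453, 0.001]
force: [0.1, 0.3, 0.3]
opening: 0.705
8.35 [ 0.40562552 -0.50760012  0.13904451] [-0.94040657 -2.51120332] [ 2.87731970e-03  1.46245268e-04 -9.99995850e-01] [0.08008818 0.50995346 0.55908511]
```

View pics/c4.png

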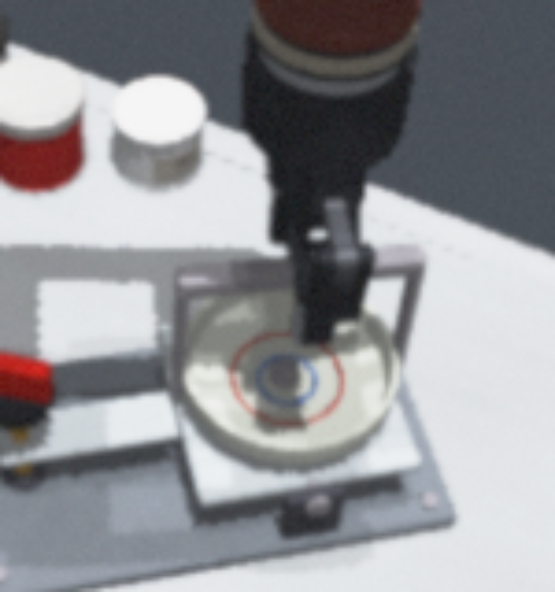

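The fingers straddle the bar: the near one is at (330,320) and the far one is hidden behind at about (280,215). The midpoint is close to the bar's middle, near (300,268), and the ball is in the blue ring. I'll close the gripper.

```bash
python3 -m creep '[[0.04,0,0,0,0,0,0],[0.03,0,0,0,0,0,0],[0.025,0,0,0,0,0,0],[0.02,0,0,0,0,0,0],[0.016,0,0,0,0,0,0],[0.012,0,0,0,0,0,0],[0.005,0,0,0,0,0,0],[0,0,0,0,0,0,0],[0,0,0,0,0,0,0],[0,0,0,0,0,0,0],[0,0,0,0,0,0,0],[0,0,0,0,0,0,0]]' 70; python3 - <<'E'
from h import *
b=save('scene','scene5.png')
s=robot.observe();M=R.from_quat(s['tool_rot'],scalar_first=True).as_matrix();print(s['t'],s['eef_pos'],np.arctan2(M[1,:2],M[0,:2]),M[2],s['force'],s['torque'],s['opening']*.0854)
E
```

```text
t: 9.55
eef_pos: [0.4053, -0.5066, 0.1376]
tool_rot: [-0.0, 0.892, -0.453, 0.0]
force: [1.2, 1.6, 2.5]
opening: 0.15
9.6 [ 0.40527635 -0.50666649  0.13759109] [-0.94025275 -2.51104892] [ 4.26561179e-04 -3.55029903e-04 -9.99999846e-01] [0.71381021 1.93088613 2.77688755] [ 0.26208599 -0.36341558 -0.00623863] 0.013049901685502864
```

```bash
python3 -m creep '[[0,0,0,-0.001,0,0,0],[0,0,0,-0.002,0,0,0],[0,0,0,-0.003,0,0,0],[0,0,0,-0.005,0,0,0],[0,0,0,-0.006,0,0,0],[0,0,0,-0.007,0,0,0],[0,0,0,-0.007,0,0,0],[0,0,0,-0.007,0,0,0],[0,0,0,-0.007,0,0,0],[0,0,0,-0.007,0,0,0],[0,0,0,-0.007,0,0,0],[0,0,0,-0.007,0,0,0],[0,0,0,-0.007,0,0,0],[0,0,0,-0.006,0,0,0],[0,0,0,-0.005,0,0,0],[0,0,0,-0.003,0,0,0],[0,0,0,-0.002,0,0,0],[0,0,0,-0.001,0,0,0],[0,0,0,0,0,0,0],[0,0,0,0,0,0,0]]'; python3 - <<'E'
from h import *
b=save('scene','scene6.png')
s=robot.observe();M=R.from_quat(s['tool_rot'],scalar_first=True).as_matrix();print(s['t'],s['eef_pos'],np.arctan2(M[1,:2],M[0,:2]),M[2],s['force'],s['torque'],s['opening']*.0854)
cv2.imwrite('pics/c6.png',cv2.resize(b[110:310,230:390],None,fx=3,fy=3)[:,:,::-1])
E
```

```text
t: 11.6
eef_pos: [0.4049, -0.5065, 0.2269]
tool_rot: [-0.0, 0.892, -0.453, -0.0]
force: [-0.6, -0.1, -3.1]
opening: 0.146
11.65 [ 0.40488818 -0.5064422   0.22689254] [-0.9402299  -2.51102627] [-7.23051899e-04 -5.38469906e-05 -9.99999737e-01] [-0.31517859  0.18438261 -3.98636738] [ 0.0396667  -0.00486411 -0.02461684] 0.012763930089273153
```

View pics/c6.png

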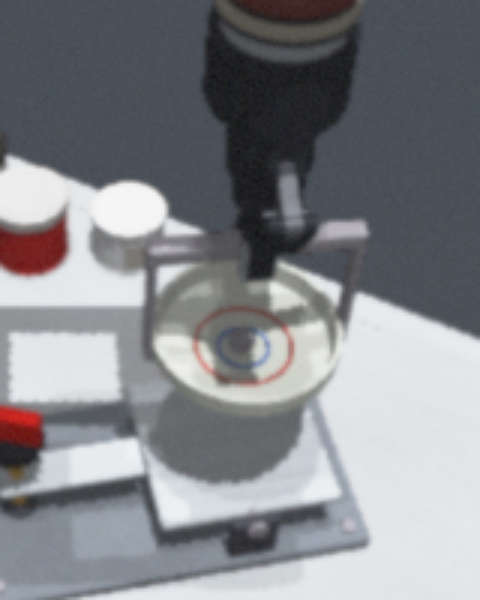

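The dish is up, with the ball at (242,342) in the blue ring and a measured load of about 3 to 4 N. Next is the quarter turn, 95° counter-clockwise to correct for the handle's starting offset.

```bash
python3 -m creep '[[0,0,0,0,0,0,-1],[0,0,0,0,0,0,-2],[0,0,0,0,0,0,-4],[0,0,0,0,0,0,-5],[0,0,0,0,0,0,-5],[0,0,0,0,0,0,-5],[0,0,0,0,0,0,-5],[0,0,0,0,0,0,-5],[0,0,0,0,0,0,-5],[0,0,0,0,0,0,-5],[0,0,0,0,0,0,-5],[0,0,0,0,0,0,-5],[0,0,0,0,0,0,-5],[0,0,0,0,0,0,-5],[0,0,0,0,0,0,-5],[0,0,0,0,0,0,-5],[0,0,0,0,0,0,-5],[0,0,0,0,0,0,-5]]' && python3 -m creep '[[0,0,0,0,0,0,-5],[0,0,0,0,0,0,-4],[0,0,0,0,0,0,-3],[0,0,0,0,0,0,-1],[0,0,0,0,0,0,0],[0,0,0,0,0,0,0],[0,0,0,0,0,0,0],[0,0,0,0,0,0,0],[0,0,0,0,0,0,0],[0,0,0,0,0,0,0],[0,0,0,0,0,0,0],[0,0,0,0,0,0,0],[0,0,0,0,0,0,0],[0,0,0,0,0,0,0],[0,0,0,0,0,0,0],[0,0,0,0,0,0,0],[0,0,0,0,0,0,0]]'; python3 - <<'E'
from h import *
b=save('scene','scene7.png')
s=robot.observe();M=R.from_quat(s['tool_rot'],scalar_first=True).as_matrix();print(s['t'],s['eef_pos'],np.arctan2(M[1,:2],M[0,:2]),M[2],s['force'],abs(np.array(s['dq'])).max(),s['opening']*.0854)
cv2.imwrite('pics/c7.png',cv2.resize(b[110:310,210:390],None,fx=3,fy=3)[:,:,::-1])
E
```

```text
t: 13.45
eef_pos: [0.405, -0.5066, 0.2271]
tool_rot: [-0.0, 0.969, 0.245, -0.0]
force: [0.4, -0.2, -3.0]
opening: 0.15
t: 15.15
eef_pos: [0.405, -0.5066, 0.2273]
tool_rot: [0.0, 0.936, 0.351, -0.0]
force: [0.1, 0.1, -2.6]
opening: 0.153
15.2 [ 0.40500067 -0.50663934  0.22726828] [ 0.71783749 -0.85295884] [-1.01359068e-05 -3.30828944e-05 -9.99999999e-01] [ 0.12986212  0.84350637 -3.54600757] 0.013895704809487062 0.012674160114518156
```

View pics/c7.png

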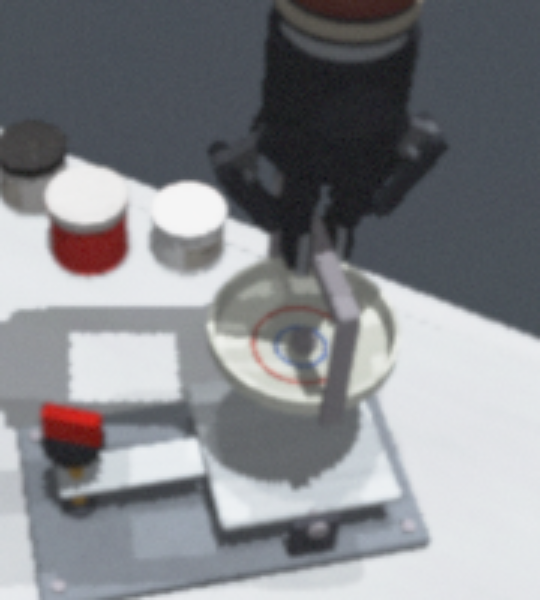

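The handle now runs square across the stand, and the ball is at (300,343) inside the blue ring. The dish is held level and still, so I'm handing the job in.

```bash
python3 -c "
from bench import robot
robot.job_done()"
```

```text
the job is handed in; nothing more can be done
```

The job is handed in with the dish held level and still above the stand and the ball inside the blue ring. The interface gave no verdict.

- **Levelling:** I turned the red thumbscrew 131° clockwise, to about 2.0 rad by the wing angle. The ball settled inside the blue ring with the dish still standing on the platform. I did not measure the platform tilt directly; I worked it out from the knob angle.
- **Lift and turn:** I gripped the dish by its handle, raised it about 89 mm straight up, and turned it 95° counter-clockwise. The extra 5° corrects for the handle's starting offset.
- **Last checks (t = 15.2 s):**
  - The handle is at 0.718 rad; square to the stand's length is about 0.715.
  - The tool is vertical to within 0.001 rad, and the load is about 3 N (the dish's weight).
  - The ball was inside the blue ring in each picture taken with the dish in the air (after the lift and after the turn).
- **Other things on the bench:** The arm never came near the tin or the timer, but I did not measure their positions again at the end.

The two camera views put the handle centre about 5 mm apart, and their angles differed by 0.04 rad. The grip closed cleanly all the same, and no check failed.

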